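# Change the paste cartridge in the leaning holder

### The arm

A 7-joint arm with a two-finger parallel gripper is mounted at the origin on the work surface. World frame = base frame: x ahead of the robot, y to its left, z up, the work surface at z = 0. Lengths are in m, angles in rad, forces in N, time in s.
With the tool pointing down it reaches from about 0.425 to 0.825 m from the base axis. Payload 3.6 kg.
Tool frame: the origin (TCP) lies where the fingers leave the gripper's body, on its centre line; the fingertips stand 73 mm ahead of it and the grasp point (between the pads) lies 54 mm ahead of it; z points along the fingers, y is the line along which they close (so a half turn about z gives the same grasp; the last joint's range is limited). The gripper opens to 85 mm and grips with 20 to 120 N. Pads are 22 mm wide; open, the fingers measure 114 mm over their backs; the gripper's body (76 mm by 85 mm) begins 54 mm behind the grasp point. The pads swing forward as they close: fully open they stand 13 mm farther back than shut.
Start: joints at [-1.256, 0.615, -0.013, 1.423, 0.008, 1.103, -0.04], TCP at [0.217, 0.613, 0.304] pointing down, gripper open.
Joint ranges: [-3.12, 3.12], [-0.3, 2.06], [-1.34, 1.32], [0.26, 2.42], [-1.36, 4.5], [0.01, 1.98], [-2.84, 2.84]. Speed limits (rad/s): [2.79, 2.79, 3.14, 3.14, 3.14, 3.14, 3.14].

### API

Orientations are given as a unit quaternion [x, y, z, w].
In Python, from station import arm, snapshot, camera_info, ticket gives the robot as it stands. Calls block until the motion is done:
- arm.movep(position, orientation): joint-space move of the TCP to a pose.
- arm.line_to(position, velocity=0.15, ori=None): straight line of the TCP; ori=None keeps the orientation; velocity is the mean speed in m/s.
- arm.move_j(angles): joint-space move.
- arm.move_gripper(opening, effort=None): opening from 0.0 (shut) to 1.0 (fully open); effort is the grip in N (None keeps the last); returns when the fingers have stopped.
- arm.pause(seconds).
- arm.ik(position, orientation): joint angles nearest the present ones, or None.
- snapshot(name): name is "side" or "top" or "wrist"; returns the picture (400x640x3 uint8, blue, green, red); there is no depth.
- camera_info(name): a dict with "fx", "fy", "cx", "cy" (pixels), "R" (3x3) and "t" (3): a world point X has camera coordinates R X + t; the wrist camera has in their place "T_tool_cam" (4x4, takes a point from camera to tool coordinates, whose origin is the TCP and whose axes are the flange's). Camera axes: x right, y down, z forward; pixel columns grow to the right and rows downward; lengths in m; the calibration is good to about 2 mm. A picture is of the moment at which its call begins: read the wrist's pose just before it. camera_info takes no time and is no camera call.
A pose or a line that the arm cannot do raises arm.MotionError and nothing moves.
- ticket.finish_job(): hands the job in; it is judged then, once.
Readings, each from a call of its own:
- arm.read_time(): time.
- arm.read_joint_positions(): joint angles.
- arm.read_dq(): joint speeds.
- arm.read_effort(): joint torques, N m.
- arm.read_tool_pos(): TCP position.
- arm.read_eef_rot(): TCP orientation.
- arm.read_ft_force(): force on the tool from outside, world axes, zero at the start.
- arm.read_wrist_torque(): the same for the moment, N m.
- arm.read_opening(): opening from 0.0 (shut) to 1.0 (fully open).
- arm.read_finger_force(): force on a finger pad.
Only numpy, scipy, OpenCV 4.12 (cv2) and the standard library are available. Lean on these libraries where they do the work, as an engineer would, in place of code of your own. Each camera call takes 0.05 s, during which the arm holds its last target. There are 200 camera calls.

### The job

Change the clay-paste cartridge in the leaning holder: lift the empty cartridge out of the pocket and lower it into the black tub, then drop the full cartridge of the same size into the pocket until it rests on the sprung floor, and only then swing the locking lever shut, right to its stop, so that it presses the cartridge home and stays shut. Work gently: do not force the cartridge into the holder or throw the empty one, and leave the larger cartridge and the other things on the table where they are.

Things in the scene. Friction and masses are not known exactly. Their poses are not given: they have to be found in the camera images.
- holder: Cartridge holder, fixed: a dark steel foot (230 x 130 mm) carrying an aluminium block (100 x 90 x 70 mm) whose top face with the pocket leans 30 degrees from level, towards the robot and to its right. Origin on the table under the pocket's mouth. Behind the mouth two hinge lugs of the lever stand up (in the pocket's frame x 0.049 to 0.075, y within 0.024, up to z 0.075)
- pocket (a point): Centre of the pocket's mouth, 105 mm above the table. z = pocket axis, out of the mouth (up, leaning towards the robot and to its right); x = across the mouth, away from the robot and up; y = level. The pocket is 59 (x) by 47 mm (y), mouth chamfered 4 mm. Its floor is a spring plate at z = -0.056; it carries a cartridge unmoved and yields 11 mm under 4 to 7 N
- lever (a joint): Locking lever, hinged along the pocket's y on the far side of the pocket. 0 = shut, lying over the cartridge with its handle towards the robot; about 2.1 = straight up; 2.4 = open stop. Starts open; stiff, stays where left. A rubber nose under it, 50 mm from the hinge, meets a cartridge resting on the spring plate at about 0.16 and presses it 8 mm down by 0, with about 5 N at the handle
- lever_hinge (a point): Axis of the lever's hinge, at its middle (in the pocket's frame x 0.060, y 0, z 0.062). Turns with the lever: -x points along the lever to the handle, y along the hinge, z = the lever's upper side, away from the cartridge when shut
- lever_grip (a point): Middle of the black handle at the end of the lever, 122 mm from the hinge; the handle is 46 mm long, 24 mm wide (along the hinge), 16 mm thick. Axes as for lever_hinge
- spent: The empty cartridge, in the pocket at the start: grey plastic box 56 x 44 x 115 mm (x, y, z), hollow for 30 mm at its open top (4 mm walls). Origin at the centre of its foot, z along its length to the open top. It starts resting on the spring plate, with 59 mm standing out of the mouth; 0.1 to 0.2 kg
- fresh: The full cartridge: the same grey box, 56 x 44 x 115 mm (x, y, z), with a closed, white-plugged top, standing upright on the table; foot 4 mm narrower all round for its lowest 8 mm. Origin at the centre of its foot, z up its length. Either way round (half turn about z) is right. It stands in one of two places, the larger cartridge in the other
- wide: A larger full cartridge of the same grey plastic, 80 x 64 x 115 mm, standing upright on the table; it does not fit the pocket and is not to be moved. Origin at the centre of its foot
- tub: Low open black plastic tub for the empties, 220 mm (x) by 200 mm (y), 85 mm high, walls and floor 5 mm, fixed to the table. Origin at the centre of its underside, z up
- bottle: Clear water bottle, 64 mm in diameter, 200 mm tall, standing; origin under its centre. Bystander
- lump: Dry lump of clay, 60 mm wide, 43 mm high; origin under its centre. Bystander
- tape: Roll of paper tape lying flat, 96 mm outside, 36 mm high; origin under its centre. Bystander
- cup: White cup without handle, 72 mm wide, 75 mm high; origin under its centre. Bystander
- spatula: Spatula 200 mm long lying flat on the table. Bystander
Mind the look-alikes: they are no part of the job. Leave any pink or purple look-alike of the spent alone.

How it is judged:
By the outcome, as a careful person would: the job done as asked, in the order asked, and still so for the second after the job is handed in, with the robot touching nothing.
It also fails if it takes over 72 s, if anything falls off the work surface, if the arm or the gripper's body presses on something with over 40 N, if the wrist force passes 120 N, or if a joint passes its speed limit or range.

## Working session

There is one attempt and no reset: what is moved stays moved. The work goes in short steps, each a Python script; the robot and the scene stay as the last script left them, time stands still between calls to the robot, and variables do not carry over. Pictures are saved under pics/ and viewed, at most 10 in all, crops included, and the job is handed in when it is done.

```bash
ls; mkdir -p pics; python3 - <<'E'
from station import arm, snapshot, camera_info
import cv2,numpy as np
for n in ("side","top"):
    cv2.imwrite(f"pics/{n}0.png",snapshot(n))
    c=camera_info(n); print(n,c["fx"],c["fy"],c["cx"],c["cy"],np.round(c["R"],3).tolist(),np.round(c["t"],3).tolist(), np.round(-np.array(c["R"]).T@c["t"],3))
print(camera_info("wrist"),arm.read_tool_pos(),arm.read_eef_rot(),arm.read_time())
E
```

```text
pics
side 361.3155632213277 361.3155632213277 311.97421896557523 196.991283079269 [[0.728, -0.686, -0.006], [-0.5, -0.524, -0.69], [0.47, 0.505, -0.724]] [-0.365, 0.377, 0.8] [ 0.078 -0.457  0.837]
top 406.4024450409306 406.4024450409306 326.3339323470926 196.65403055164433 [[0.015, -1.0, -0.001], [-0.994, -0.015, -0.105], [0.105, 0.002, -0.995]] [-0.003, 0.558, 1.286] [0.42  0.002 1.337]
{'fx': 313.43277749336346, 'fy': 313.43277749336346, 'cx': 316.6392517805615, 'cy': 200.02856233178656, 'T_tool_cam': array([[-1.76305663e-04, -9.58667664e-01, -2.84528168e-01,
         7.31927652e-02],
       [ 9.99999803e-01, -3.40566391e-04,  5.27836521e-04,
        -2.33001497e-04],
       [-6.02920536e-04, -2.84528019e-01,  9.58667535e-01,
        -6.84697788e-02],
       [ 0.00000000e+00,  0.00000000e+00,  0.00000000e+00,
         1.00000000e+00]])} [0.21705586 0.61211868 0.30285412] [ 1.69535798e-01  9.85523327e-01 -1.16194470e-03 -1.88750001e-04] 0.1
```

View pics/top0.png

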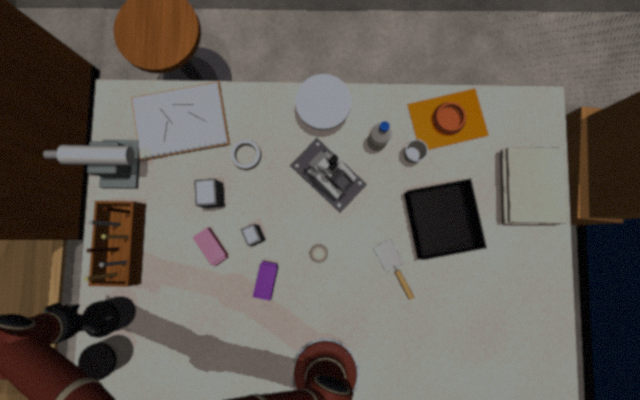

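View pics/side0.png

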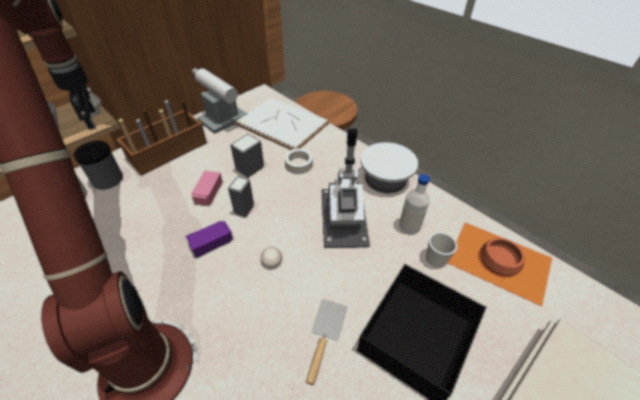

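Top view: the two white-plugged boxes stand at (208,193), the larger, and (252,235), the smaller. The smaller one fits `fresh` (56x44). The holder is at (330,175), with the lever handle at (333,160) in top and (350,135) in side. The tub is at (445,220). The pink box at (210,246) and the purple one at (265,280) are the look-alikes to leave alone. Next I'll take wrist views of the fresh candidate and the holder.

```bash
cat > h.py <<'E'
from station import arm, snapshot, camera_info, ticket
import cv2, numpy as np
from scipy.spatial.transform import Rotation as R
def cam(name):
    """K-params, camera centre, R cam->world; for the wrist from the pose now"""
    c=camera_info(name)
    if name=="wrist":
        T=c["T_tool_cam"]; Rt=R.from_quat(arm.read_eef_rot()).as_matrix(); p=np.array(arm.read_tool_pos())
        return dict(f=c["fx"],cx=c["cx"],cy=c["cy"],o=p+Rt@T[:3,3],R=Rt@T[:3,:3])
    return dict(f=c["fx"],cx=c["cx"],cy=c["cy"],o=-np.array(c["R"]).T@c["t"],R=np.array(c["R"]).T)
def ray(c,uv): 
    d=c["R"]@np.array([(uv[0]-c["cx"])/c["f"],(uv[1]-c["cy"])/c["f"],1.]); return d/np.linalg.norm(d)
def plane(c,uv,z): d=ray(c,uv); return c["o"]+d*(z-c["o"][2])/d[2]
def tri(obs):
    A=np.zeros((3,3));b=np.zeros(3);P=[]
    for c,uv in obs:
        d=ray(c,uv);M=np.eye(3)-np.outer(d,d);A+=M;b+=M@c["o"];P.append((M,c["o"]))
    X=np.linalg.solve(A,b); return X,max(np.linalg.norm(M@(X-o)) for M,o in P)
def proj(c,X):
    v=c["R"].T@(np.asarray(X)-c["o"]); return np.array([c["cx"]+c["f"]*v[0]/v[2],c["cy"]+c["f"]*v[1]/v[2]])
def quat(z,x):
    """tool orientation with z along the fingers, x near the given direction"""
    z=np.array(z,float)/np.linalg.norm(z); x=np.array(x,float); x-=z*(x@z); x/=np.linalg.norm(x)
    return R.from_matrix(np.c_[x,np.cross(z,x),z]).as_quat()
def look(P,d,az=None,off=(0,0,0)):
    """tool down, wrist camera looking at P from distance d; tool x points inward"""
    a=np.arctan2(P[1],P[0]) if az is None else az
    q=quat([0,0,-1],[-np.cos(a),-np.sin(a),0]); Rt=R.from_quat(q).as_matrix(); T=camera_info("wrist")["T_tool_cam"]
    pos=np.array(P)-d*(Rt@T[:3,2])-Rt@T[:3,3]+np.array(off)
    arm.movep(pos,q)
def shot(n):
    import pickle
    c=cam("wrist"); im=snapshot("wrist"); cv2.imwrite(f"pics/{n}.png",im); pickle.dump(c,open(f"pics/{n}.pkl","wb")); return c,im
E
python3 - <<'E'
from h import *
c=cam("top")
F=plane(c,(252,231),.115); W=plane(c,(207,188),.115); S=plane(c,(340,178),.15); H=plane(c,(333,160),.25)
for n,p in dict(F=F,W=W,S=S,H=H,tub=plane(c,(445,218),.085),bottle=plane(c,(384,126),.2),cup=plane(c,(414,153),.07),lump=plane(c,(318,253),.02),tape=plane(c,(246,154),.03)).items(): print(n,p.round(3))
cs=cam("side"); print("tri handle",tri([(c,(333,160)),(cs,(351,137))]),"F",tri([(c,(252,231)),(cs,(241,184))]),"W",tri([(c,(207,188)),(cs,(247,144))]))
for n,P,off in (("f1",F,(0,0,0)),("f2",F,(0,-.09,0)),("s1",S,(0,0,0)),("s2",S,(0,-.1,0.))):
    try: look(P,.3,off=off); shot(n); print(n,arm.read_tool_pos().round(3) if hasattr(arm.read_tool_pos(),'round') else arm.read_tool_pos(),arm.read_time())
    except arm.MotionError as e: print(n,e)
ims=[cv2.imread(f"pics/{n}.png") for n in ("f1","s1","s2")]
cv2.imwrite("pics/m1.png",np.vstack([cv2.resize(i[60:400,120:520],(470,400)) for i in ims[:1]]))
E
ls pics
```

```text
F [0.442 0.226 0.115]
W [0.57  0.367 0.115]
S [ 0.601 -0.034  0.15 ]
H [ 0.635 -0.012  0.25 ]
tub [ 0.492 -0.361  0.085]
bottle [ 0.746 -0.157  0.2  ]
cup [ 0.697 -0.271  0.07 ]
lump [0.377 0.029 0.02 ]
tape [0.694 0.27  0.03 ]
tri handle (array([ 0.62278245, -0.01062343,  0.31108231]), np.float64(0.0004793762982728891)) F (array([0.44018886, 0.22891861, 0.10844727]), np.float64(0.002539616021690397)) W (array([0.56808705, 0.37305383, 0.10297132]), np.float64(0.004059304690587552))
f1 [0.431 0.222 0.334] 1.7917
f2 [0.431 0.131 0.334] 2.2917
s1 [ 0.588 -0.031  0.369] 3.2583
s2 [ 0.589 -0.132  0.369] 3.7917
f1.pkl
f1.png
f2.pkl
f2.png
m1.png
s1.pkl
s1.png
s2.pkl
s2.png
side0.png
top0.png
```

```bash
python3 - <<'E'
import cv2,numpy as np
a=[cv2.imread(f"pics/{n}.png") for n in ("f1","f2","s1","s2")]
cv2.imwrite("pics/m2.png",np.vstack([np.hstack([cv2.resize(x,(400,250)) for x in a[:2]]),np.hstack([cv2.resize(x,(400,250)) for x in a[2:]])]))
E
```

```text
(no output)
```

View pics/m2.png

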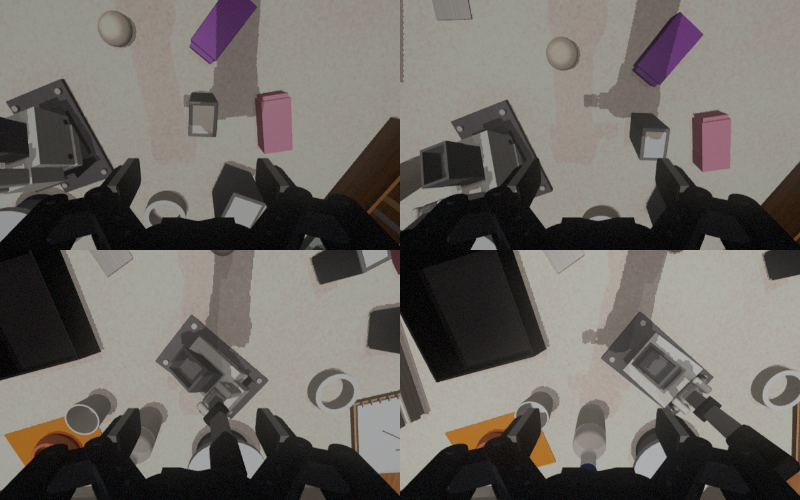

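Composite shows: fresh candidate at f1 px (324,190) and f2 px (1048/1.25…, i.e. ≈(405,228)); wide partly hidden at f1 (380,320); holder and spent at s1 (300,184) and s2 (415,185). The pink and purple boxes are clearly different. Now enlarged crops for identification and corner positions.

```bash
python3 - <<'E'
import cv2,numpy as np
a={n:cv2.imread(f"pics/{n}.png") for n in ("f1","f2","s1","s2")}
def crop(n,x,y,w,h,k=4):
    i=cv2.convertScaleAbs(cv2.resize(a[n][y:y+h,x:x+w],None,fx=k,fy=k,interpolation=cv2.INTER_CUBIC),alpha=1.5)
    for g in range(0,w,20): cv2.putText(i,str(x+g),(g*k,8),0,.3,(0,255,255),1); cv2.line(i,(g*k,10),(g*k,14),(0,255,255),1)
    for g in range(0,h,20): cv2.putText(i,str(y+g),(0,g*k+4),0,.3,(0,255,255),1)
    return i
cv2.imwrite("pics/m3.png",np.hstack([crop("s1",245,100,100,150),crop("s2",365,110,100,150)]))
cv2.imwrite("pics/m4.png",np.hstack([crop("f1",290,130,160,250,2),crop("f2",350,150,100,125,4)]))
E
```

```text
(no output)
```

View pics/m3.png

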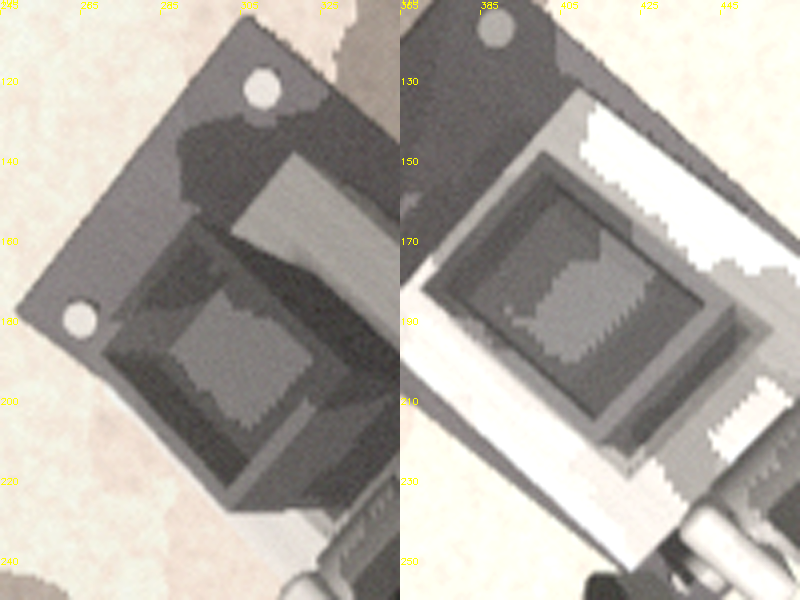

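View pics/m4.png

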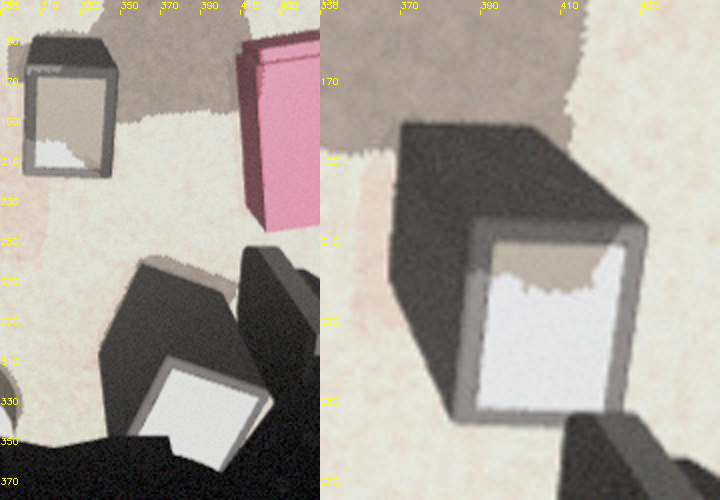

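The enlarged crop confirms it. The small white-plugged box (f1, corners (303,163),(348,164),(345,218),(302,217)) has the 56x44 aspect. The other (f1 ≈(385,335)) is larger, so it is `wide`. The spent's rim corners are at s1 (294,154),(270,187),(303,227) and s2 (401,147),(370,182),(414,219),(449,187).

```bash
cat > m.py <<'E'
from h import *
import pickle
c={n:pickle.load(open(f"pics/{n}.pkl","rb")) for n in ("f1","f2","s1","s2")}
F=[tri([(c["f1"],a),(c["f2"],b)]) for a,b in (((303,163),(388,204.3)),((348.5,164),(431.5,207)),((302,217),(382.5,255)))]
for p in F: print("F",p[0].round(4),round(p[1],4))
f=[plane(c["f1"],a,.115) for a in ((303,163),(348.5,164),(345.5,218.5),(302,217))]
print("F plane",np.round(f,4).tolist(),[round(np.linalg.norm(f[i]-f[i-1]),4) for i in range(4)],np.mean(f,0))
S={}
for n,a,b in (("t",(293.7,154.3),(401.3,147.5)),("l",(270.5,187.5),(370,182.5)),("b",(303.3,227),(414.3,219.3)),("r",(331,196),(449.5,187.5))):
    S[n],e=tri([(c["s1"],a),(c["s2"],b)]); print(n,S[n].round(4),round(e,4))
for i,j in ("lb","tl","tr","rb"): print(i+j,np.linalg.norm(S[i]-S[j]).round(4),((S[j]-S[i])/np.linalg.norm(S[i]-S[j])).round(3))
# pocket frame with 30 deg lean: yaw a of x horizontal part
d=(S["b"]-S["l"])+(S["r"]-S["t"]); e=S["t"]-S["r"]
a=np.arctan2(d[1],d[0]); s=S["l"]-S["t"]; print("yaw from x",np.degrees(a),"from y",np.degrees(np.arctan2(s[1],s[0]))-90, np.degrees(np.arctan2(*( -(S["r"]-S["b"])[[1,0]] )))-90, "slope",np.degrees(np.arctan2(d[2],np.hypot(*d[:2]))))
E
python3 m.py
```

```text
F [0.4162 0.2008 0.1109] 0.0004
F [0.3981 0.2388 0.1135] 0.0004
F [0.4654 0.224  0.1101] 0.0
F plane [[0.4159, 0.2006, 0.115], [0.3975, 0.2385, 0.115], [0.4458, 0.2618, 0.115], [0.4638, 0.2234, 0.115]] [np.float64(0.053), np.float64(0.0421), np.float64(0.0536), np.float64(0.0424)] [0.43074725 0.23108173 0.115     ]
t [ 0.557  -0.051   0.1384] 0.0
l [ 0.5925 -0.0786  0.1235] 0.0006
b [ 0.6203 -0.0449  0.1659] 0.0004
r [ 0.5892 -0.0185  0.1755] 0.0005
lb 0.0608 [0.457 0.553 0.697]
tl 0.0474 [ 0.75  -0.582 -0.314]
tr 0.0589 [0.546 0.552 0.63 ]
rb 0.042 [ 0.742 -0.63  -0.229]
yaw from x 47.826009021129835 from y -127.84366489609624 -130.32662072215626 slope 41.701430102936584
```

```bash
cat >> h.py <<'E'
def pframe(yaw):
    c,s=np.cos(yaw),np.sin(yaw); k,m=np.cos(np.pi/6),.5
    x=np.array([k*c,k*s,m]); z=np.array([-m*c,-m*s,k]); return x,np.cross(z,x),z
E
python3 - <<'E'
from h import *
x,y,z=pframe(np.radians(49.5)); top=np.array([.589,-.049,.153])
T=camera_info("wrist")["T_tool_cam"]
for sx in (-1,1):
    q=quat(-z,sx*x)
    for d in (.03,.1,.2): print(sx,d,arm.ik(top+z*d,q) )
q=quat(-z,-x); Rt=R.from_quat(q).as_matrix()
for n,off in (("p1",0.05),("p2",-.05)):
    arm.movep(top-.24*Rt@T[:3,2]-Rt@T[:3,3]+off*y,q); shot(n); print(arm.read_time())
a=[cv2.imread(f"pics/{n}.png") for n in ("p1","p2")]
def crop(i,x0,y0,w,h,k=3):
    i=cv2.convertScaleAbs(cv2.resize(i[y0:y0+h,x0:x0+w],None,fx=k,fy=k,interpolation=cv2.INTER_CUBIC),alpha=1.5)
    for g in range(0,w,20): cv2.putText(i,str(x0+g),(g*k,8),0,.3,(0,0,255),1)
    for g in range(0,h,20): cv2.putText(i,str(y0+g),(0,g*k+4),0,.3,(0,0,255),1)
    return i
u=[proj(__import__("pickle").load(open(f"pics/{n}.pkl","rb")),top).astype(int) for n in ("p1","p2")]; print(u)
cv2.imwrite("pics/m5.png",np.hstack([crop(i,max(0,v[0]-65),max(0,v[1]-90),130,190) for i,v in zip(a,u)]))
E
```

```text
-1 0.03 [ 0.72854921  0.76370667 -0.77220804  1.93086585  0.1680057   0.33090954
  2.47158704]
-1 0.1 [ 0.80400957  0.63906299 -0.76883833  1.91722674 -0.05717396  0.46421898
  2.6853352 ]
-1 0.2 [ 1.0302004   0.5414908  -0.9558338   1.85157859 -0.03169584  0.68822222
  2.66489877]
1 0.03 [ 0.11070606  0.64818936  0.20723738  1.95006259 -1.15761912  0.65586551
  0.54333576]
1 0.1 [ 0.09698983  0.54488404  0.3136322   1.93889159 -1.03258169  0.78009609
  0.44735466]
1 0.2 [ 0.10058042  0.41254669  0.42661988  1.87840265 -0.86704117  0.96269627
  0.32357996]
4.8333
5.3667
[array([251, 198]), array([382, 199])]
```

View pics/m5.png

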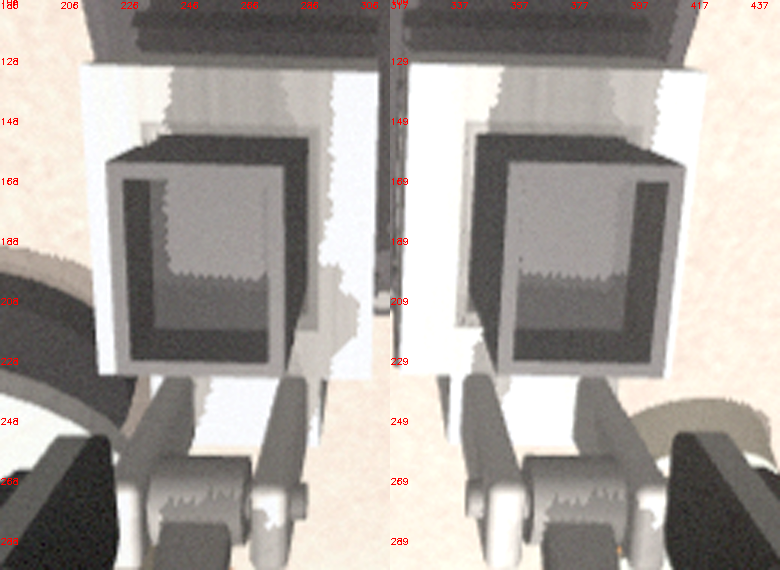

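View along the pocket axis shows the rim clearly: p1 corners (221.7,162),(281,163),(281,233),(224,233); p2 (356,163),(416,164),(411,234),(354,234). The hinge lugs lie below, at p1 about (252,275).

```bash
python3 - <<'E'
from h import *
import pickle
c={n:pickle.load(open(f"pics/{n}.pkl","rb")) for n in ("p1","p2","s1","s2")}
px={"a":((221.7,162),(356.3,163.3)),"b":((281,163),(415.7,163.7)),"c":((281,233),(411,234.3)),"d":((224.3,233),(353.7,234))}
S={k:tri([(c["p1"],v[0]),(c["p2"],v[1])]) for k,v in px.items()}
for k,v in S.items(): print(k,v[0].round(4),round(v[1],4))
S={k:v[0] for k,v in S.items()}
for i,j in ("ab","bc","dc","ad"): v=S[j]-S[i]; n=np.linalg.norm(v); print(i+j,round(n,4),(v/n).round(3))
xv=S["c"]+S["d"]-S["a"]-S["b"]; yv=S["b"]+S["c"]-S["a"]-S["d"]
print("x yaw",np.degrees(np.arctan2(xv[1],xv[0])),"slope",np.degrees(np.arcsin(xv[2]/np.linalg.norm(xv))),"y yaw",np.degrees(np.arctan2(yv[1],yv[0]))%180-90)
top=sum(S.values())/4; print("top",top)
for yaw in (48,50,52):
    x,y,z=pframe(np.radians(yaw)); print(yaw,"mouth",top-.059*z)
# pocket-mouth chamfer corners (p1 right side, p2 left side) as a check
E
```

```text
a [ 0.5894 -0.0804  0.1378] 0.0002
b [ 0.5561 -0.0514  0.1381] 0.0
c [ 0.5846 -0.0194  0.1709] 0.0001
d [ 0.6185 -0.0476  0.1702] 0.0
ab 0.0442 [-0.754  0.657  0.007]
bc 0.054 [0.529 0.592 0.607]
dc 0.0441 [-0.769  0.639  0.014]
ad 0.0546 [0.534 0.601 0.595]
x yaw 48.30676524613604 slope 36.955613805995085 y yaw 49.62488083418472
top [ 0.58715962 -0.04966251  0.15423817]
48 mouth [ 0.60689897 -0.02773974  0.10314267]
50 mouth [ 0.60612185 -0.0270642   0.10314267]
52 mouth [ 0.60532163 -0.02641619  0.10314267]
```

```bash
cat >> h.py <<'E'
YAW=np.radians(49.4); PX,PY,PZ=pframe(YAW); M=np.array([.6063,-.0273,.105]); QP=quat(-PZ,-PX)
def pk(x,y,z): return M+x*PX+y*PY+z*PZ     # pocket frame -> world
def tcp(g,q): return np.array(g)-.054*R.from_quat(q).as_matrix()[:,2]
def stat(s):
    f=np.array(arm.read_ft_force()); print(s,"t",round(arm.read_time(),2),"tcp",np.round(arm.read_tool_pos(),4),"F",f.round(1),"Fp",np.round([f@PX,f@PY,f@PZ],1),"op",round(arm.read_opening(),3),"ff",np.round(arm.read_finger_force(),1),flush=True)
E
python3 - <<'E'
from h import *
arm.movep(tcp(pk(0,0,.13),QP),QP); stat("pre")
arm.line_to(tcp(pk(0,0,.035),QP),.12); stat("at")
arm.move_gripper(0.2,45); stat("grip"); print(np.round(arm.read_joint_positions(),2))
f0=np.array(arm.read_ft_force())
arm.line_to(tcp(pk(0,0,.050),QP),.05); stat("up1")
arm.line_to(tcp(pk(0,0,.115),QP),.1); stat("up2")
cv2.imwrite("pics/side1.png",snapshot("side")[80:280,220:480])
E
```

```text
pre t 5.72 tcp [ 0.5448 -0.0945  0.2641] F [ 0.7 -0.3  0.5] Fp [ 0.5 -0.7  0.3] op 0.995 ff 0.0
at t 6.66 tcp [ 0.5777 -0.0615  0.1826] F [ 0.8 -0.1  0.6] Fp [ 0.7 -0.7  0.3] op 0.999 ff 0.0
grip t 7.12 tcp [ 0.5776 -0.0615  0.1825] F [ 0.4 -0.4  2.5] Fp [ 1.2 -0.6  2.2] op 0.51 ff 50.8
[ 0.72  0.75 -0.74  1.93  0.08  0.33  2.55]
up1 t 7.57 tcp [ 0.5721 -0.067   0.1951] F [-0.2  0.8 -1.7] Fp [-0.5  0.7 -1.7] op 0.514 ff 51.0
up2 t 8.37 tcp [ 0.5509 -0.0912  0.251 ] F [ 0.5  0.2 -1.9] Fp [-0.6 -0.3 -1.9] op 0.512 ff 50.9
```

```bash
python3 - <<'E'
from h import *
arm.line_to(tcp(pk(0,0,.115),QP)+[-.03,-.03,.08],.2)
j=np.array(arm.read_joint_positions()); print(j.round(2))
for a in range(-60,91,15):
    r=np.radians(a); q=quat([0,0,-1],[-np.cos(r),-np.sin(r),0]); s=arm.ik([.492,-.361,.30],q)
    print(a,None if s is None else (np.round(s,2),np.abs(np.array(s)-j).max().round(2)))
E
```

```text
[ 1.04  0.53 -0.97  1.86 -0.03  0.69  2.65]
-60 (array([ 0.63,  0.56, -0.05,  1.55,  0.03,  1.04,  1.09]), np.float64(1.56))
-45 (array([ 0.69,  0.56, -0.16,  1.55,  0.1 ,  1.04,  1.3 ]), np.float64(1.36))
-30 (array([ 0.74,  0.56, -0.24,  1.55,  0.15,  1.05,  1.51]), np.float64(1.14))
-15 (array([ 0.77,  0.57, -0.28,  1.55,  0.17,  1.05,  1.75]), np.float64(0.9))
0 (array([ 0.8 ,  0.57, -0.34,  1.54,  0.21,  1.06,  1.98]), np.float64(0.67))
15 (array([ 0.84,  0.58, -0.41,  1.54,  0.26,  1.07,  2.2 ]), np.float64(0.56))
30 (array([ 0.89,  0.6 , -0.5 ,  1.54,  0.31,  1.08,  2.42]), np.float64(0.47))
45 (array([ 0.94,  0.61, -0.59,  1.54,  0.37,  1.1 ,  2.63]), np.float64(0.41))
60 (array([ 1.02,  0.65, -0.73,  1.54,  0.46,  1.13,  2.81]), np.float64(0.49))
75 (array([ 1.19,  0.8 , -1.15,  1.53,  0.75,  1.3 ,  2.83]), np.float64(0.78))
90 (array([ 0.02,  0.8 ,  1.13,  1.57, -0.75,  1.26, -1.87]), np.float64(4.53))
```

```bash
python3 - <<'E'
from h import *
r=np.radians(10); q=quat([0,0,-1],[-np.cos(r),-np.sin(r),0]); p=np.array([.492,-.361,.30])
arm.movep(p,q); stat("above")
p[2]=.158; arm.line_to(p,.15); stat("low"); f0=arm.read_ft_force()[2]
for k in range(8):
    p[2]-=.002; arm.line_to(p,.03)
    if arm.read_ft_force()[2]-f0>3: break
stat("touch"); arm.move_gripper(.9); stat("open")
p[2]=.30; arm.line_to(p,.2); stat("up")
shot("t1"); cv2.imwrite("pics/m6.png",np.hstack([cv2.imread("pics/t1.png")[::2,::2],snapshot("side")[::2,::2]]))
E
```

```text
above t 10.06 tcp [ 0.4927 -0.359   0.2991] F [ 0.3  0.4 -3.1] Fp [-1.1  0.1 -2.9] op 0.511 ff 50.8
low t 11.16 tcp [ 0.4927 -0.3612  0.159 ] F [-0.1  0.3 -3. ] Fp [-1.3  0.2 -2.6] op 0.511 ff 50.9
touch t 11.91 tcp [ 0.4924 -0.361   0.1531] F [-1.3  0.9  4.2] Fp [2.  1.6 3.7] op 0.512 ff 50.7
open t 12.33 tcp [ 0.492  -0.361   0.1518] F [ 0.  -0.5  0.4] Fp [-0.1 -0.3  0.5] op 0.896 ff 0.0
up t 13.22 tcp [ 0.4913 -0.3608  0.2988] F [-0.5  0.7  0.1] Fp [ 0.2  0.8 -0. ] op 0.898 ff 0.0
```

View pics/m6.png

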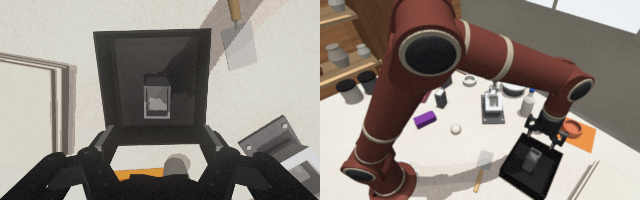

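Spent stands upright in the tub at wrist px (310,205). Next: pick up the fresh cartridge.

```bash
python3 - <<'E'
from h import *
r=np.radians(10); q0=quat([0,0,-1],[-np.cos(r),-np.sin(r),0])
arm.movep([.42,-.22,.38],q0)
r=np.radians(25.6); q=quat([0,0,-1],[-np.cos(r),-np.sin(r),0]); p=np.array([.431,.2312,.27])
arm.move_gripper(.78); arm.movep(p,q); print(np.round(arm.read_joint_positions(),2)); stat("above")
p[2]=.145; arm.line_to(p,.15); stat("at")
arm.move_gripper(.2,60); stat("grip")
p[2]=.16; arm.line_to(p,.05); stat("up1"); p[2]=.33; arm.line_to(p,.2); stat("up")
print(arm.ik(tcp(pk(0,0,.19),QP),QP))
E
```

```text
[ 0.05  0.54 -0.87  1.91  0.51  0.94  0.95]
above t 16.03 tcp [0.4318 0.2301 0.2699] F [ 0.3  0.1 -0.1] Fp [ 0.2 -0.2 -0.2] op 0.782 ff 0.0
at t 17.02 tcp [0.4314 0.2315 0.1457] F [ 0.5 -0.7  0.5] Fp [ 0.1 -0.8  0.5] op 0.779 ff 0.0
grip t 17.34 tcp [0.4316 0.2314 0.146 ] F [ 0.3 -1.7  6.2] Fp [ 2.1 -1.3  5.9] op 0.51 ff 61.4
up1 t 17.79 tcp [0.431  0.2311 0.1601] F [-0.6  0.2 -2.6] Fp [-1.5  0.6 -2.2] op 0.511 ff 61.0
up t 18.79 tcp [0.4305 0.2305 0.3288] F [ 0.1  0.4 -2.1] Fp [-0.8  0.2 -2. ] op 0.509 ff 61.1
[ 1.12911045  0.67485541 -1.2141192   1.86209765  0.31493447  0.69479552
  2.33065034]
```

```bash
python3 - <<'E'
from h import *
arm.movep([.42,-.10,.40],QP); stat("way")
arm.movep(tcp(pk(0,0,.16),QP),QP); stat("pre"); print(np.round(arm.read_joint_positions(),2))
arm.line_to(tcp(pk(0,0,.10),QP),.1); stat("foot+9mm")
shot("i1")
f0=np.array(arm.read_ft_force()); zz=.10
while zz>.045:
    zz-=.005; arm.line_to(tcp(pk(0,0,zz),QP),.05)
    f=np.array(arm.read_ft_force())-f0; print(round(zz,3),np.round([f@PX,f@PY,f@PZ],1),flush=True)
    if np.linalg.norm(f)>12: break
stat("end")
E
```

```text
way t 20.28 tcp [ 0.4199 -0.0992  0.3998] F [-0.2  1.4 -2.9] Fp [-0.6  1.1 -3. ] op 0.509 ff 61.1
pre t 20.97 tcp [ 0.5366 -0.1071  0.2907] F [ 0.1 -0.3 -1.7] Fp [-1.  -0.3 -1.4] op 0.509 ff 61.1
[ 0.99  0.61 -0.98  1.89  0.09  0.59  2.54]
foot+9mm t 21.72 tcp [ 0.5564 -0.0862  0.239 ] F [-0.1  0.6 -1.5] Fp [-0.4  0.4 -1.5] op 0.509 ff 61.1
0.095 [-0.4  0.5 -0.6]
0.09 [ 0.4  0.1 -0.4]
0.085 [-0.4  0.9 -0.5]
0.08 [1.7 0.7 8.7]
0.075 [ 5.2  5.3 26.1]
end t 23.02 tcp [ 0.567  -0.0744  0.2221] F [-9.3 -2.9 23.1] Fp [ 4.4  5.1 24.2] op 0.508 ff 64.1
```

```bash
python3 - <<'E'
from h import *
arm.line_to(tcp(pk(0,0,.092),QP),.1); arm.pause(.1)
f0=np.mean([arm.read_ft_force() for _ in range(5)],0); stat("back")
x=y=0.; zz=.088; n=0
while zz>.036 and n<45:
    n+=1; arm.line_to(tcp(pk(x,y,zz),QP),.06)
    f=np.array(arm.read_ft_force())-f0; f=np.array([f@PX,f@PY,f@PZ]); print(n,np.round([x*1e3,y*1e3,zz*1e3],1),f.round(1),round(arm.read_time(),1),flush=True)
    if f[2]>5 :
        x+=np.clip(f[0]*.0006,-.001,.001); y+=np.clip(f[1]*.0006,-.001,.001); zz+=.003
    else:
        x+=np.clip(f[0]*.0001,-.0005,.0005); y+=np.clip(f[1]*.0001,-.0005,.0005); zz-=.002
    if np.abs([x,y]).max()>.005: break
stat("end")
cv2.imwrite("pics/m7.png",np.hstack([cv2.resize(cv2.imread("pics/i1.png"),(400,250)),cv2.resize(snapshot("wrist"),(400,250))]))
E
```

```text
back t 23.43 tcp [ 0.5582 -0.0828  0.2304] F [ 0.6  0.5 -2.4] Fp [-0.5 -0.1 -2.5] op 0.508 ff 62.4
1 [ 0.  0. 88.] [-0.2  0.2  0.9] 23.7
2 [-0.  0. 86.] [-0.8  2.3  9.8] 23.9
3 [-0.5  1.  89. ] [-0.8 -0.   1. ] 24.2
4 [-0.6  1.  87. ] [-0.6 -0.2  2.6] 24.4
5 [-0.6  1.  85. ] [-0.2  2.7 16. ] 24.7
6 [-0.8  2.  88. ] [ 0.3 -0.1 -0.2] 24.9
7 [-0.7  2.  86. ] [-0.3  1.8 11. ] 25.2
8 [-0.9  3.  89. ] [-1.2 -1.   0.2] 25.4
9 [-1.   2.9 87. ] [-0.1 -1.   0.8] 25.7
10 [-1.   2.8 85. ] [ 0.1  2.2 14.6] 25.9
11 [-0.9  3.8 88. ] [-0.6 -1.8  1.2] 26.2
12 [-1.   3.6 86. ] [ 0.5 -0.1  7.9] 26.4
13 [-0.7  3.5 89. ] [-0.3 -1.8  1.8] 26.7
14 [-0.7  3.4 87. ] [-0.5 -3.  -1. ] 26.9
15 [-0.8  3.1 85. ] [-0.4  0.2 14.4] 27.2
16 [-1.   3.2 88. ] [-1.5 -2.4  2.5] 27.4
17 [-1.2  2.9 86. ] [ 0.1 -0.9  8.4] 27.7
18 [-1.1  2.4 89. ] [-1.2 -1.8  1.6] 27.9
19 [-1.2  2.2 87. ] [-0.8 -1.5  0.4] 28.2
20 [-1.3  2.1 85. ] [ 0.3  2.7 16.1] 28.4
21 [-1.1  3.1 88. ] [-0.5 -2.3  2. ] 28.7
22 [-1.1  2.8 86. ] [ 0.3 -0.6  9.6] 28.9
23 [-1.   2.5 89. ] [-1.3 -1.2  0.7] 29.2
24 [-1.1  2.4 87. ] [-1.  -1.3  0.1] 29.4
25 [-1.2
[... 271 characters left out ...]
1.8  1. ] 31.2
32 [-2.   3.2 86. ] [-0.3 -0.4  9.2] 31.4
33 [-2.1  2.9 89. ] [-0.2 -1.2  1.2] 31.7
34 [-2.1  2.8 87. ] [-0.2 -2.1  1.2] 31.9
35 [-2.2  2.6 85. ] [ 0.3  1.7 15.8] 32.2
36 [-2.   3.6 88. ] [-0.4 -1.5  1.3] 32.4
37 [-2.   3.4 86. ] [-0.5 -0.6  8.3] 32.7
38 [-2.3  3.1 89. ] [-0.1 -2.4  3. ] 32.9
39 [-2.3  2.8 87. ] [-0.7 -1.8  0.8] 33.2
40 [-2.4  2.6 85. ] [-0.2  1.3 16.5] 33.4
41 [-2.5  3.4 88. ] [-0.4 -1.9  1.8] 33.7
42 [-2.5  3.2 86. ] [-0.5 -0.7  8.9] 33.9
43 [-2.8  2.8 89. ] [-0.6 -2.   1.5] 34.2
44 [-2.9  2.6 87. ] [-1.3 -2.3  0.8] 34.4
45 [-3.   2.4 85. ] [ 0.   1.2 17.3] 34.7
end t 34.68 tcp [ 0.5571 -0.0804  0.2253] F [-5.9 -5.2 12.6] Fp [-0.5  1.1 14.8] op 0.506 ff 64.6
```

View pics/m7.png

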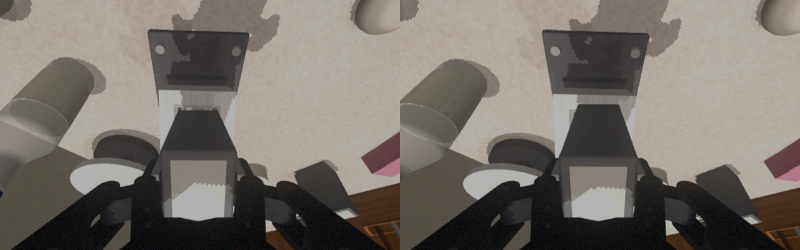

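```bash
python3 - <<'E'
from h import *
arm.line_to(tcp(pk(0,0,.125),QP),.15); stat("back")
c,i=shot("i2"); s=snapshot("side"); cs=cam("side"); u=proj(cs,pk(0,0,.03)).astype(int); print(u)
for n,g in (("mouth",(0,0,0)),("x-",(-.0295,0,0)),("y+",(0,.0235,0)),("y-",(0,-.0235,0)),("blk",(-.05,0,0)),("foot",(0,0,.0335)),("topc",(0,0,.149))): print(n,proj(c,pk(*g)).round(1))
g=lambda i,x,y,w,h,k: cv2.convertScaleAbs(cv2.resize(i[y:y+h,x:x+w],None,fx=k,fy=k,interpolation=cv2.INTER_CUBIC),alpha=1.7)
A=g(i,240,130,160,200,3)
for t in range(0,160,20): cv2.putText(A,str(240+t),(t*3,8),0,.3,(0,0,255),1)
for t in range(0,200,20): cv2.putText(A,str(130+t),(0,t*3+4),0,.3,(0,0,255),1)
cv2.imwrite("pics/m8.png",np.hstack([A,g(s,u[0]-32,u[1]-70,64,120,5)]))
E
```

```text
back t 35.15 tcp [ 0.5472 -0.0947  0.2594] F [ 0.2 -0.1 -2.7] Fp [-1.3 -0.2 -2.4] op 0.511 ff 62.4
[347 200]
mouth [314.1 200.7]
x- [314.  165.3]
y+ [342.6 200.7]
y- [285.6 200.8]
blk [314.  139.2]
foot [313.9 214. ]
topc [311.9 316.6]
```

View pics/m8.png

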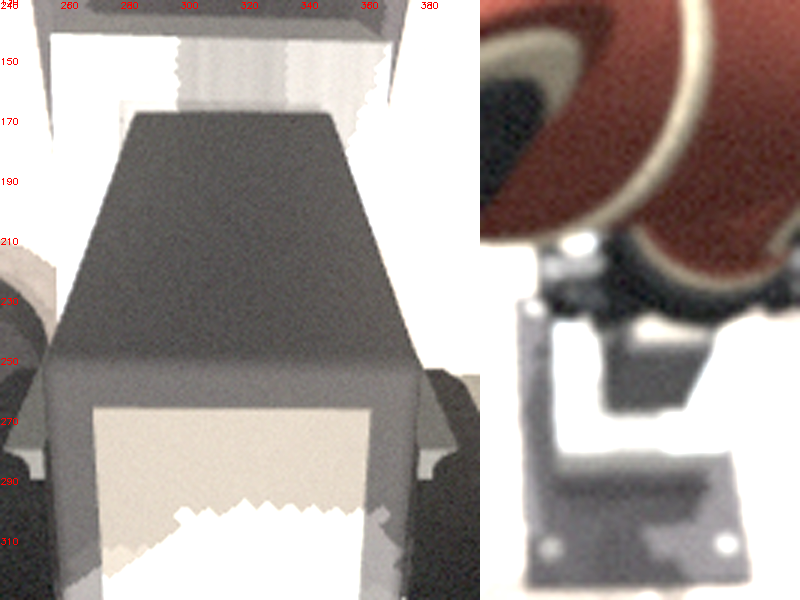

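```bash
python3 - <<'E'
from h import *
import pickle
C={n:pickle.load(open(f"pics/{n}.pkl","rb")) for n in ("i2","p1","p2")}
def onp(c,uv,h):   # ray with pocket plane z=h -> pocket x,y (mm)
    d=ray(c,uv); t=(h-(c["o"]-M)@PZ)/(d@PZ); X=c["o"]+d*t-M; return np.round([X@PX*1e3,X@PY*1e3],1)
for h in (0,-.003):
    for n,l in dict(p1=[(262,149),(233.3,165),(292,165),(262,130.3),(213,140)and(216,165),(312,165)],p2=[(372,150),(341,165),(403,152),(372,131.7)],i2=[(300,163.3),(280.3,165),(300,142.3),(256.7,145),(370,145)]).items(): print(h,n,[onp(C[n],u,h).tolist() for u in l])
T=camera_info("wrist")["T_tool_cam"]
def ont(uv,z):
    d=T[:3,:3]@[(uv[0]-316.64)/313.43,(uv[1]-200.03)/313.43,1]; return np.round((T[:3,3]+d*(z-T[2,3])/d[2])*1e3,1)
for zt in (.025,.03): print("top",zt,ont((255.7,251.7),zt),ont((379.3,251.7),zt))
for zf in (.14,.145): print("foot",zf,ont((285,167.7),zf),ont((350,167.7),zf))
stat("now"); print((tcp(pk(0,0,.125),QP)-arm.read_tool_pos()).round(4))
E
```

```text
0 p1 [[-30.9, -0.5], [-16.2, -27.7], [-16.3, 26.4], [-47.5, 0.3], [-16.2, -43.6], [-16.3, 44.8]]
0 p2 [[-30.6, -0.9], [-16.9, -28.7], [-28.8, 27.3], [-46.9, -1.8]]
0 i2 [[-31.1, -11.2], [-29.7, -26.9], [-47.6, -10.9], [-45.6, -44.8], [-45.5, 43.9]]
-0.003 p1 [[-30.5, -1.1], [-15.7, -28.5], [-15.8, 26.2], [-47.3, -0.3], [-15.6, -44.6], [-15.8, 44.8]]
-0.003 p2 [[-30.2, -0.4], [-16.4, -28.5], [-28.4, 28.1], [-46.7, -1.2]]
-0.003 i2 [[-30.6, -11.3], [-29.2, -27.2], [-47.3, -11.1], [-45.2, -45.4], [-45.2, 44.4]]
top 0.025 [ 27.9 -19.4  25. ] [27.9 21.3 25. ]
top 0.03 [ 25.5 -20.4  30. ] [25.5 22.4 30. ]
foot 0.14 [ 34.2 -20.7 140. ] [ 34.2  23.2 140. ]
foot 0.145 [ 33.3 -21.2 145. ] [ 33.3  23.7 145. ]
now t 35.25 tcp [ 0.5471 -0.0944  0.2587] F [-0.  -0.  -2.3] Fp [-1.2  0.  -2. ] op 0.506 ff 62.4
[ 0.0009 -0.0009  0.0013]
```

Measured: the mouth is really +2.6 mm in x, −0.4 mm in y and −2.5 mm in z from my estimate. The push has also tilted the cartridge about 4° in the grip. I'll correct both and re-insert gently.

```bash
cat >> h.py <<'E'
M=M+.0026*PX-.0004*PY-.0025*PZ
def ins(zf,x=0,y=0,phi=np.radians(4.1),c=(.0082,.0010,.1417)):
    """TCP pose that puts the held cartridge's foot centre at pocket (x,y,zf), axis along the pocket"""
    s,k=np.sin(phi),np.cos(phi); Rt=np.c_[-s*PZ-k*PX,PY,-k*PZ+s*PX]
    return pk(x,y,zf)-Rt@np.array(c),R.from_matrix(Rt).as_quat()
E
python3 - <<'E'
from h import *
p,q=ins(.03); arm.line_to(p,.1,q); arm.pause(.3); print((p-arm.read_tool_pos()).round(4)); shot("i3")
f0=np.mean([arm.read_ft_force() for _ in range(5)],0); stat("pre")
p,q=ins(.002); arm.line_to(p,.1)
for zf in np.arange(-.002,-.051,-.004):
    arm.line_to(ins(zf)[0],.05); f=np.array(arm.read_ft_force())-f0; f=np.array([f@PX,f@PY,f@PZ]); print(round(zf,3),f.round(1),flush=True)
    if f[2]>6 or np.linalg.norm(f)>9: break
stat("end")
E
```

```text
[-0.0002 -0.0004 -0.0005]
pre t 35.85 tcp [ 0.5527 -0.0918  0.2525] F [ 0.4  0.7 -1.5] Fp [-0.1  0.1 -1.7] op 0.507 ff 62.4
-0.002 [-1.1 -0.4  0.5]
-0.006 [-1.2 -0.6  0.4]
-0.01 [-0.5 -1.  -1.1]
-0.014 [-1.8 -0.6  0.1]
-0.018 [-1.6 -1.2 -1.6]
-0.022 [-0.4 -2.5 -1.8]
-0.026 [ 0.1 -2.6 -1.9]
-0.03 [-0.8 -3.  -1.8]
-0.034 [-0.  -3.  -1.7]
-0.038 [-1.6 -4.5 -2.8]
-0.042 [-0.5 -4.7 -3.5]
-0.046 [-0.4 -5.1 -3.9]
-0.05 [-1.  -5.  -3.3]
end t 39.53 tcp [ 0.5792 -0.0619  0.1826] F [ 4.7 -2.  -4.9] Fp [-1.1 -4.9 -5. ] op 0.503 ff 62.2
```

```bash
python3 - <<'E'
from h import *
g=lambda: (lambda f: np.array([f@PX,f@PY,f@PZ]))(np.array(arm.read_ft_force()))
arm.line_to(ins(-.050,y=-.0008)[0],.03); f0=g(); print(f0.round(1))
for zf in np.arange(-.052,-.063,-.0015):
    p,q=ins(zf,y=-.0008); arm.line_to(p,.04); f=g()-f0; print(round(zf,4),f.round(1),flush=True)
    if f[2]>3.5: break
stat("seat"); arm.move_gripper(.75); stat("open")
a=-R.from_quat(q).as_matrix()[:,2]
arm.line_to(p+.10*a,.2); stat("out")
arm.pause(.1); c,i=shot("j1"); print([proj(c,pk(0,0,z)).round(1).tolist() for z in (0,.059)])
j=np.array(arm.read_joint_positions()); print(j.round(2))
# lever grip candidates
L=pk(.060,0,.062)
for th in (2.4,2.1,1.2,.5,.0): print(th,(L+.122*(-np.cos(th)*PX+np.sin(th)*PZ)).round(3))
E
```

```text
[ 0.3 -3.9 -4.4]
-0.052 [-1.3 -1.7  1.3]
-0.0535 [-1.5 -0.1  4.8]
seat t 40.28 tcp [ 0.5803 -0.061   0.1798] F [ 2.2 -3.5 -0.3] Fp [-1.2 -4.   0.3] op 0.508 ff 62.8
open t 40.62 tcp [ 0.5793 -0.0594  0.1795] F [-0.  -0.   0.1] Fp [0.  0.  0.1] op 0.754 ff 0.0
out t 41.27 tcp [ 0.5434 -0.1032  0.262 ] F [-0.1  1.   0.2] Fp [ 0.7  0.8 -0.2] op 0.755 ff 0.0
[[316.4, 192.6], [316.5, 221.7]]
[ 1.    0.69 -1.    1.93  0.1   0.48  2.56]
2.4 [0.646 0.019 0.304]
2.1 [ 0.623 -0.008  0.31 ]
1.2 [ 0.561 -0.081  0.264]
0.5 [ 0.543 -0.102  0.185]
0.0 [ 0.554 -0.089  0.127]
```

```bash
python3 - <<'E'
from h import *
L=pk(.060,0,.062); C={n:cam(n) for n in ("top","side")}
H=lambda th,r=.122: L+r*(-np.cos(th)*PX+np.sin(th)*PZ)
m={}
for n,(x0,y0,x1,y1) in dict(top=(318,145,350,172),side=(335,115,370,160)).items():
    i=cv2.imread(f"pics/{n}0.png").max(2)[y0:y1,x0:x1]; 
    k,lab,st,ce=cv2.connectedComponentsWithStats((i<45).astype(np.uint8)); j=1+np.argmax(st[1:,4]); m[n]=ce[j]+[x0,y0]; print(n,m[n].round(1),st[j])
    for th in (2.1,2.25,2.4): print(th,proj(C[n],H(th)).round(1))
X,e=tri([(C[n],m[n]) for n in m]); print(X.round(4),e); v=X-L; print("theta",np.arctan2(v@PZ,-(v@PX)),"r",np.linalg.norm(v),"y",v@PY)
for th in (2.4,2.1,1,0): 
    s=arm.ik(tcp(H(th),QP),QP); print(th,None if s is None else np.round(s,2))
E
```

```text
top [332.6 162.7] [11 11  8 15 87]
2.1 [332.  160.1]
2.25 [326.7 155.6]
2.4 [321.5 151.5]
side [351.6 136.8] [ 13  14   9  17 125]
2.1 [350.5 137. ]
2.25 [349.6 132.9]
2.4 [348.6 130. ]
[ 0.6177 -0.012   0.3147] 0.002990846021874646
theta 2.051248200629694 r 0.127030943816084 y 0.0017190143526534343
2.4 [ 0.65  0.58 -0.86  1.65  0.09  0.71  2.34]
2.1 [ 0.75  0.57 -0.92  1.69  0.08  0.72  2.38]
1 [ 1.    0.62 -0.99  1.89  0.1   0.6   2.54]
0 [ 0.88  0.77 -0.83  2.    0.2   0.33  2.54]
```

```bash
cat >> h.py <<'E'
def H(th,r=.122): return pk(.060,0,.062)+r*(-np.cos(th)*PX+np.sin(th)*PZ)
E
python3 - <<'E'
from h import *
t0=2.08
arm.line_to(tcp(pk(.02,0,.25),QP),.25,QP)
arm.line_to(tcp(H(t0)+.085*PZ,QP),.25)
arm.line_to(tcp(H(t0),QP),.15); stat("at")
arm.move_gripper(.1,25); stat("grip")
for th in np.linspace(t0,.35,8)[1:]:
    arm.line_to(tcp(H(th),QP),.15); f=np.array(arm.read_ft_force()); print(round(th,2),np.round([f@PX,f@PY,f@PZ],1),flush=True)
    if np.linalg.norm(f)>30: break
stat("end")
E
```

```text
at t 43.31 tcp [ 0.6039 -0.0317  0.3567] F [-0.1  0.1  0.5] Fp [0.2 0.2 0.4] op 0.746 ff 0.0
grip t 43.74 tcp [ 0.6051 -0.0326  0.3577] F [ 2.  -3.1  3.6] Fp [ 0.9 -3.5  3.7] op 0.279 ff 28.4
1.83 [-1.1 -3.1  5.2]
1.59 [ 0.  -1.6  5.8]
1.34 [-1.1 -0.4  4.6]
1.09 [-0.  -1.7 -2.3]
0.84 [ 1.  -1.7 -4.3]
0.6 [-0.6 -0.1 -1.6]
0.35 [-1.9  2.3 -1.9]
end t 46.19 tcp [ 0.5257 -0.1204  0.2132] F [-2.2  1.  -2.6] Fp [-1.9  2.3 -1.9] op 0.276 ff 32.1
```

```bash
python3 - <<'E'
from h import *
for th in (.22,.14,.07,.03,0.,-.02,-.04,-.06,-.08,-.1):
    arm.line_to(tcp(H(th),QP),.06); f=np.array(arm.read_ft_force()); print(th,np.round([f@PX,f@PY,f@PZ],1),flush=True)
    if f@PZ>20: break
stat("end"); v=np.array(arm.read_tool_pos())-.054*PZ-pk(.06,0,.062); print("theta tcp",np.arctan2(v@PZ,-(v@PX)))
E
```

```text
0.22 [-4.1  1.9  0.4]
0.14 [-4.8  2.5  0.5]
0.07 [-4.3  3.1 -1.4]
0.03 [-4.5  2.8  0.4]
0.0 [-4.5  2.  -1. ]
-0.02 [-5.5  2.7  0.2]
-0.04 [-5.6  2.5  0.9]
-0.06 [-7.6  2.7  1.2]
-0.08 [-4.7  3.2  1.1]
-0.1 [-6.1  2.   1.3]
end t 48.97 tcp [ 0.5391 -0.1056  0.1628] F [-5.4 -3.2 -1.9] Fp [-6.1  2.   1.3] op 0.278 ff 29.9
theta tcp -0.09594348819020786
```

```bash
python3 - <<'E'
from h import *
g=lambda: (lambda f: np.array([f@PX,f@PY,f@PZ]))(np.array(arm.read_ft_force()))
arm.move_gripper(.7); stat("open")
p=np.array(arm.read_tool_pos()); arm.line_to(p+.06*PZ,.2); arm.move_gripper(0.,30)
tip=lambda h: H(0)+(h+.073)*PZ
arm.line_to(tip(.035),.2); arm.pause(.1); shot("k1"); f0=g(); stat("above")
h=.025
while h>-.012:
    arm.line_to(tip(h),.06); f=g()-f0; print(round(h,4),f.round(1),flush=True)
    if f[2]>16: break
    h-=.003
stat("end"); print("tip height",(np.array(arm.read_tool_pos())-.073*PZ-H(0))@PZ)
E
```

```text
open t 49.41 tcp [ 0.5412 -0.1045  0.1639] F [-0.5 -1.  -0.6] Fp [-1.2 -0.3  0. ] op 0.699 ff 0.0
above t 50.85 tcp [ 0.5186 -0.1303  0.2204] F [ 0.3  0.5 -0.2] Fp [ 0.4  0.  -0.5] op 0.003 ff 0.0
0.025 [-0.5  0.6  0.9]
0.022 [-1.2  0.5  0.9]
0.019 [0.1 0.  0.2]
0.016 [ 0.4 -0.9  0.6]
0.013 [0.  0.6 0.6]
0.01 [-0.7  0.  -0.1]
0.007 [-0.9  1.5 11.6]
0.004 [-1.9  7.4 38.5]
end t 52.92 tcp [ 0.5278 -0.1197  0.1963] F [-18.9 -10.6  32.2] Fp [-1.5  7.5 38.1] op 0.0 ff 19.0
tip height 0.007222504395994417
```

```bash
python3 - <<'E'
from h import *
p=np.array(arm.read_tool_pos()); arm.line_to(p+.10*PZ,.2); arm.line_to(p+.10*PZ+[-.06,-.04,.06],.25); stat("out"); arm.pause(.2)
c,i=shot("z1"); u=proj(c,pk(0,0,.03)).astype(int); s=snapshot("side"); v=proj(cam("side"),pk(0,0,.03)).astype(int); print(u,v,proj(c,H(0)))
x0=max(0,min(u[0]-100,440)); y0=max(0,min(u[1]-100,200))
cv2.imwrite("pics/m9.png",np.hstack([cv2.resize(i[y0:y0+200,x0:x0+200],(400,400)),cv2.resize(s[100:350,200:450],(400,400))]))
E
```

```text
out t 54.11 tcp [ 0.4352 -0.1971  0.342 ] F [-0.3  0.7 -0.1] Fp [ 0.2  0.7 -0.3] op 0.004 ff 0.0
[299 242] [347 199] [297.31942693 202.94601516]
```

View pics/m9.png

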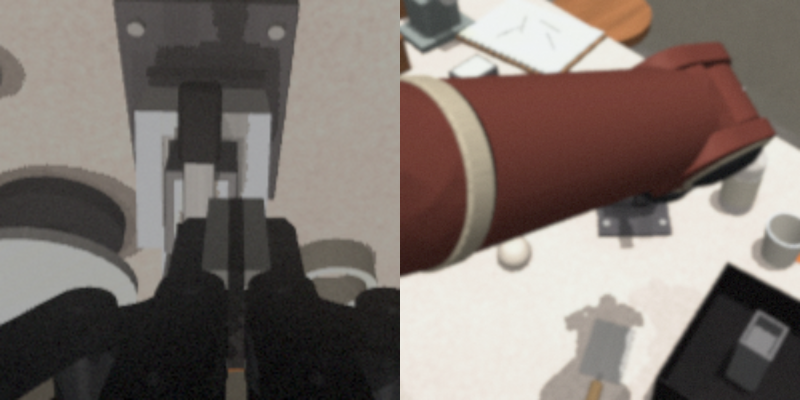

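The lever lies shut over the seated cartridge: its handle is at px ≈(299,203), against (297,203) predicted for shut. The spent stands in the tub, and the robot is touching nothing.

```bash
python3 -c "
from station import ticket
print(ticket.finish_job())"
```

```text
the job is handed in; nothing more can be done
None
```

The empty cartridge stands in the tub, the fresh one is seated in the pocket and the lever is shut to its stop; I handed the job in at about 54 s, but the first insertion try pushed the cartridge against the mouth with about 26 N, and re-tries with up to 17 N, before I corrected the alignment and it slid in.

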